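Shut down the dry bath and unload the bottles from under its snap-fit cover

ROBOT

A 6-joint arm with a two-finger parallel gripper is mounted at the origin on a cart in front of the work surface, level with it; the furniture and walls round the work are solid. World frame = base frame: x ahead of the robot, y to its left, z up, the work surface at z = 0. Lengths are in mm, angles in rad, forces in N, time in s.
With the tool pointing down it reaches from about 275 to 825 mm from the base axis. Payload 4.9 kg.
Tool frame: the origin (TCP) lies at the very end of the fingers, on their centre line; the grasp point (between the pads) lies 19 mm behind it; z points along the fingers, y is the line along which they close (so a half turn about z gives the same grasp; the last joint's range is limited). The gripper opens to 85 mm and grips with 20 to 120 N. Pads are 22 mm wide; open, the fingers measure 114 mm over their backs; the gripper's body (76 mm by 85 mm) begins 54 mm behind the grasp point. The pads swing forward as they close: fully open they stand 13 mm farther back than shut.
Start: joints at [-1.426, 0.326, -0.193, 1.052, 0, 1.437], TCP at [151.373, -528.777, 231.281] pointing down, gripper open.
Joint ranges: [-2.65, 2.65], [-0.97, 1.79], [-1.3, 1.35], [-1.93, 2.1], [-1.47, 1.37], [-3.14, 3.14]. Speed limits (rad/s): [2.57, 2.57, 3.14, 3.14, 3.14, 3.14].

INTERFACE

Orientations are given as [roll, pitch, yaw] about the fixed x, y, z axes, in that order (R = Rz(yaw) Ry(pitch) Rx(roll)).
In Python, from bench import bot, solve_ik, imaging gives the robot as it stands. Calls block until the motion is done:
- bot.move_ptp(position, orientation): joint-space move of the TCP to a pose.
- bot.movel(position, rot=None, max_speed=150, threshold=None): straight line of the TCP; rot=None keeps the orientation; max_speed is the mean speed in mm/s. With threshold (N) it stops when the force on the tool has changed by that much, and returns True; else False.
- bot.move_j(angles): joint-space move.
- bot.grip(opening, effort=None): opening from 0.0 (shut) to 1.0 (fully open); effort is the grip in N (None keeps the last); returns when the fingers have stopped.
- bot.dwell(seconds).
- solve_ik(position, orientation): joint angles nearest the present ones, or None.
- bot.get_state(): the state.
- imaging.capture(name): name is "side" or "top" or "wrist"; returns the picture (420x560x3 uint8, blue, green, red); there is no depth.
- imaging.camera_model(name): a dict with "K" (3x3 intrinsics, pixels), "k1" (the pictures are not rectified: a ray, as slopes to the right and down, at radius r is drawn at 1 + k1 r^2 times it, then the intrinsics apply), "position" and "rotation" of the camera in the world. Camera axes: x right, y up, looking along -z (the intrinsics and any distortion apply to the point x, -y, -z); pixel columns grow to the right and rows downward; lengths in mm; the calibration is good to about 2 mm. A picture is of the moment at which its call begins: read the wrist's pose just before it. camera_model takes no time and is no camera call; for the wrist camera it gives the pose at the moment of the call.
A pose or a line that the arm cannot do raises bot.IKError and nothing moves.
- bot.sign_off(): hands the job in; it is judged then, once.
The state is a dict: "t": time; "qpos": joint angles; "joint_velocities": joint speeds; "effort": joint torques, N m; "tcp_pos": TCP position; "orientation": TCP orientation; "contact_force": force on the tool from outside, world axes, zero at the start; "wrist_torque": the same for the moment, N m; "opening": opening from 0.0 (shut) to 1.0 (fully open); "gripper_force": force on a finger pad.
Only numpy, scipy, OpenCV 4.12 (cv2) and the standard library are available. Lean on these libraries where they do the work, as an engineer would, in place of code of your own. Each camera call takes 0.05 s, during which the arm holds its last target. There are 200 camera calls.

TASK

The incubation is over: turn the dry bath's thermostat knob fully anticlockwise to its off stop, then lever the clear snap-fit cover loose with the blade of the flat spatula in the notch under the cover's left end, and lift the cover off. Stand every amber bottle upright on the floor of the yellow-green tray at the right, then press the cover back on the empty block, notch to the left again, until it has clicked fully home. Leave the spatula lying flat on the bench, the thermostat off, and the glassware standing about where it is.

Things in the scene. Friction and masses are not known exactly. Their poses are not given: they have to be found in the camera images.
- bath: Dry bath (heater for bottles), fixed to the bench: white casing 94 mm deep (x), 391 mm long (y), 58 mm high, aluminium well block on its flat top (the deck), knob to the right of the block. Origin: centre of its underside. x to its back, y to its left, z up.
- deck (a point): Centre of the well block's foot on the deck, 58 mm above the bench, axes as the bath's. The deck ends at y = +160.5 mm in a straight edge (left end: the fulcrum for levering). Block 55 x 234 mm, 30 mm high; wells 46.5 mm wide, 28 mm deep at x = 0, y = -87, -29, 29, 87 mm. Round its foot a plinth 14 mm high, 60 x 239 mm: the cover's skirt fits it with about 1.5 mm play each way.
- thermostat (a joint): Thermostat knob: 0 = off stop, fully anticlockwise seen from above; grows clockwise, to 3.6 rad at most. Starts from 0.9 to 2.6, takes 0.05 N m to turn, stays where it is left.
- thermostat_grip (a point): On the knob's vertical axis, at the height to grip, 95 mm above the bench. Black bar 44 mm long, 14 mm thick, reaching 7 mm above and 23 mm below this point, on a disc of 46 mm diameter. x along the bar and turning with it, y across it, z up. The cover's end stands 58 mm from this axis.
- cover_base (a point): Snap-fit cover, clear, grey foot rail, 0.22 kg: centre of its lower edge. x to its back, y along it to the notched end, z up; home, it agrees with deck. Skirt 70 x 249 mm, 36 mm high; roof box 56 x 244 mm, to 86 mm. A sprung catch above the notch holds it with some 10 N and lets go when the notch is raised 6 to 8 mm; it then lies loose, 10 mm high there. Put back, it stops so again; 5 to 15 N down on the roof at y = 60 to 100 mm snaps it home.
- cover_notch (a point): Centre of the mouth of the notch in the cover's left end, 136.5 mm from the cover's middle, 4.5 mm above its lower edge; axes as cover_base. The notch is cut into the lower edge of the grey end rail (14 mm high): 28 mm wide, 9 mm high, going 18 mm in to the plinth. Its floor is the deck, which runs on outwards for 24 mm to its edge.
- cover_grip (a point): Centre of the cover's roof box, 65 mm above the cover's lower edge, 21 mm below the roof top. Grip here across the 56 mm depth (x). Once levered loose, the cover must be lifted straight up 85 mm to clear the bottles. The bench left of the bath is free for laying it down (world x 0.40 to 0.68, y 0.31 to 0.46 m).
- amber_0_mid (a point): Amber glass bottle, flat stopper, 44 mm diameter, 78 mm high, about 70 g; on its axis, half-way up (39 mm above its foot), z along the axis. Two to four, all alike, stand in wells with feet 60 mm above the bench; the block's top is at 88 mm. Neighbours are 58 mm apart, so take them across the row. None if absent.
- amber_1_mid (a point): Amber glass bottle, flat stopper, 44 mm diameter, 78 mm high, about 70 g; on its axis, half-way up (39 mm above its foot), z along the axis. Two to four, all alike, stand in wells with feet 60 mm above the bench; the block's top is at 88 mm. Neighbours are 58 mm apart, so take them across the row. None if absent.
- amber_2_mid (a point): Amber glass bottle, flat stopper, 44 mm diameter, 78 mm high, about 70 g; on its axis, half-way up (39 mm above its foot), z along the axis. Two to four, all alike, stand in wells with feet 60 mm above the bench; the block's top is at 88 mm. Neighbours are 58 mm apart, so take them across the row. None if absent.
- amber_3_mid (a point): Amber glass bottle, flat stopper, 44 mm diameter, 78 mm high, about 70 g; on its axis, half-way up (39 mm above its foot), z along the axis. Two to four, all alike, stand in wells with feet 60 mm above the bench; the block's top is at 88 mm. Neighbours are 58 mm apart, so take them across the row. None if absent.
- spatula_mid (a point): Flat steel spatula, black handle, lying on the bench in front of the dry bath: 174 mm long, 12 mm wide, 45 g; handle 9 mm high, blade 6 mm. This point: mid length, 4.5 mm above its underside. y along it to the handle's end, z up; the blade goes from here to -y.
- spatula_tip (a point): End of the spatula's blade, 87 mm from spatula_mid, 3 mm above the underside (mid thickness).
- tray_floor (a point): Yellow-green plastic tray at the right, fixed: centre of its floor, 2 mm above the bench. Flat floor 240 mm (x) by 300 mm (y), rim 23 mm high. The half towards +y is empty.
- squeeze_bottle: Wash bottle with a red nozzle, 58 x 86 x 145 mm, on the tray's right half; leave it. Origin at its foot.
- glass_condenser: Glass condenser 220 mm long, 46 mm wide, 33 mm high, lying on the tray's right half; leave it. Origin under its centre.
- glass_u_tube: Glass U-tube 47 x 117 x 14 mm, lying on the tray's right half; leave it. Origin under its centre.
- conical_flask: Conical flask, 63 mm diameter, 112 mm high, on the bench behind the dry bath; leave it. Origin at its foot.
Things that resemble listed ones, but are neither listed nor needed, are in the scene too. There is more than one size of the part that bears spatula_mid; the job needs the larger.

How it is judged:
By the outcome, as a careful person would: the job done as asked, in the order asked, and still so for the second after the job is handed in, with the robot touching nothing.
Of amber_0, amber_1, amber_2, amber_3 only 2 to 4 are there at a start; the rules pass over those that are not, and their reading is None.
At some moment in a run one of flat_spatula, cover may be knocked a few centimetres aside while the robot is not near it.
It also fails if it takes over 210 s, if anything falls off the work surface, if the arm or the gripper's body presses on something with over 40 N, if the wrist force passes 120 N, or if a joint passes its speed limit or range.

## Working session

There is one attempt and no reset: what is moved stays moved. The work goes in short steps, each a Python script; the robot and the scene stay as the last script left them, time stands still between calls to the robot, and variables do not carry over. Pictures are saved under pics/ and viewed, at most 14 in all, crops included, and the job is handed in when it is done.

```bash
ls; mkdir -p pics; cat > h.py <<'E'
import numpy as np, cv2
from bench import bot, solve_ik, imaging
def ray(name,u,v,cm=None):
    cm=cm or imaging.camera_model(name); K=np.array(cm["K"]);k1=cm["k1"]
    d=np.array([(u-K[0,2])/K[0,0],(v-K[1,2])/K[1,1]]);p=d.copy()
    for _ in range(30): p=d/(1+k1*(p@p))
    r=np.array(cm["rotation"])@np.array([p[0],-p[1],-1.]);return np.array(cm["position"]),r
def onz(name,u,v,z,cm=None):
    c,r=ray(name,u,v,cm);return c+r*(z-c[2])/r[2]
def proj(name,P,cm=None):
    cm=cm or imaging.camera_model(name);K=np.array(cm["K"])
    q=np.array(cm["rotation"]).T@(np.array(P,float)-np.array(cm["position"]))
    p=np.array([q[0],-q[1]])/-q[2];p=p*(1+cm["k1"]*(p@p))
    return K[:2,:2]@p+K[:2,2]
def snap(name,f,box=None,s=1.4):
    im=imaging.capture(name)
    cv2.imwrite('pics/raw_'+f,im)
    if box: im=im[box[1]:box[3],box[0]:box[2]]
    cv2.imwrite('pics/'+f,cv2.resize(im,None,fx=s,fy=s,interpolation=cv2.INTER_CUBIC))
E
python3 - <<'E'
from h import *
np.set_printoptions(precision=3,suppress=True)
for n in("top","side"):
    snap(n,n+'0.png');c=imaging.camera_model(n);print(n,c)
print(bot.get_state())
E
```

```text
pics
top {'K': array([[401.125,   0.   , 285.414],
       [  0.   , 401.125, 211.637],
       [  0.   ,   0.   ,   1.   ]]), 'k1': 0.041591813030422954, 'position': array([ 418.945, -172.917, 1242.38 ]), 'rotation': array([ 0.1  , -0.036, -1.546])}
side {'K': array([[437.662,   0.   , 273.154],
       [  0.   , 437.662, 223.565],
       [  0.   ,   0.   ,   1.   ]]), 'k1': -0.07227934207057587, 'position': array([  540.05 , -1397.389,   821.561]), 'rotation': array([ 1.026,  0.012, -0.012])}
{'t': 0.1, 'qpos': array([-1.426,  0.327, -0.193,  1.052, -0.   ,  1.437]), 'joint_velocities': array([-0.001,  0.   ,  0.001,  0.001, -0.   ,  0.002]), 'effort': array([  0.   , -44.424,  26.304,   0.008,  -0.   ,  -0.   ]), 'tcp_pos': array([ 151.285, -528.241,  230.572]), 'orientation': array([-3.14 , -0.   ,  0.279]), 'contact_force': array([-1.201,  0.109, -0.048]), 'wrist_torque': array([-0.012,  0.018,  0.021]), 'gripper_force': 0.0, 'opening': 1.004664737933202}
```

```bash
sed -i 's/np.array(cm\["rotation"\])/R.from_euler("xyz",cm["rotation"]).as_matrix()/; 2i from scipy.spatial.transform import Rotation as R' h.py; python3 -c "
from h import *
print(proj('top',[0,0,0]),proj('top',[500,300,0]),onz('top',*proj('top',[500,300,0]),0))"
```

```text
[207.80689606 394.4923945 ] [115.99546605 221.57261909] [500. 300.   0.]
```

View pics/top0.png

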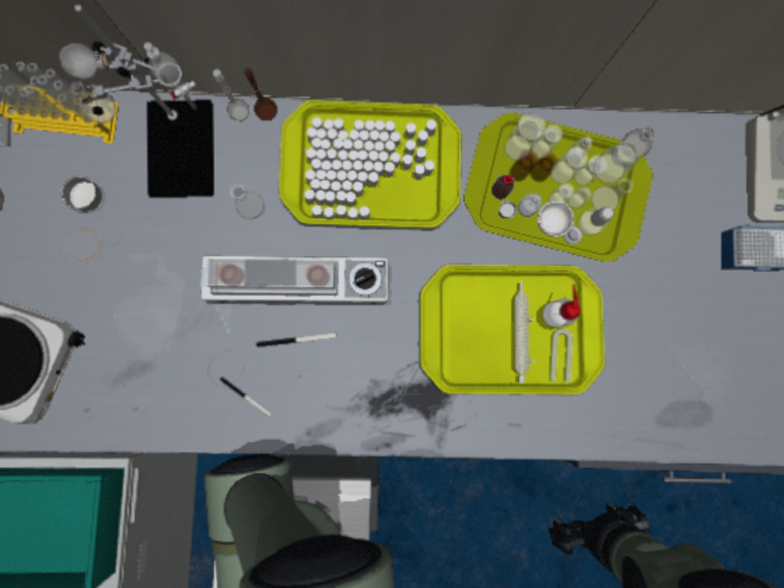

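View pics/side0.png

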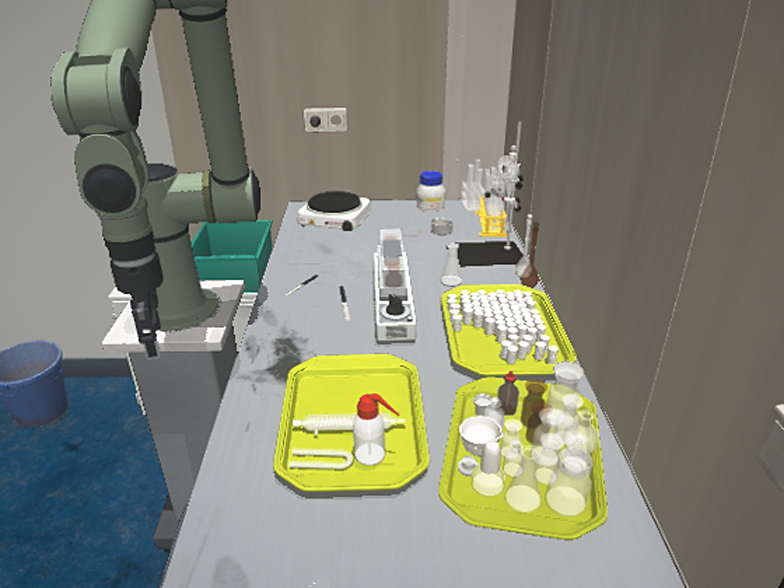

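```bash
python3 - <<'E'
from h import *
np.set_printoptions(precision=1,suppress=True)
P=lambda u,v,z:print((u,v),onz('top',u/1.4,v/1.4,z))
for u,v in [(202,258),(386,258),(387,302),(203,302)]:P(u,v,58)
P(365,279,102)
for u,v in [(257,344),(335,337)]:P(u,v,4)
P(230,273,138);P(317,274,138)
for u,v in [(420,270),(604,270),(604,393),(420,393)]:P(u,v,20)
cm=imaging.camera_model('wrist');print(cm)
s=bot.get_state();print(R.from_euler('xyz',s['orientation']).as_matrix().T@(cm['position']-s['tcp_pos']))
for p in([480,60,330],[480,60,380]): print(solve_ik(p,[np.pi,0,0]),solve_ik(p,[np.pi,0,np.pi/2]),solve_ik(p,[np.pi,0,-np.pi/2]))
E
```

```text
(202, 258) [608.  204.3  58. ]
(386, 258) [ 620.3 -181.3   58. ]
(387, 302) [ 526.1 -185.9   58. ]
(203, 302) [515.5 196.8  58. ]
(365, 279) [ 568.1 -139.3  102. ]
(257, 344) [431.6  93.2   4. ]
(335, 337) [450.9 -74.8   4. ]
(230, 273) [567.3 123.5 138. ]
(317, 274) [570.5 -45.5 138. ]
(420, 270) [ 602.3 -257.1   20. ]
(604, 270) [ 614.2 -665.2   20. ]
(604, 393) [ 345.  -661.5   20. ]
(420, 393) [ 335.  -262.7   20. ]
{'K': array([[332.2,   0. , 278.3],
       [  0. , 332.2, 214. ],
       [  0. ,   0. ,   1. ]]), 'k1': -0.0779910260184706, 'position': array([ 215.7, -509. ,  373. ]), 'rotation': array([-0.3,  0. , -1.3])}
[  67.2   -1.  -142.4]
[-0.   0.2 -0.2  1.3  0.   3.1] [-0.   0.2 -0.2  1.3  0.   1.5] [-0.   0.2 -0.2  1.3  0.  -1.6]
[-0.   0.1 -0.1  1.4  0.   3.1] [-0.   0.1 -0.1  1.4  0.   1.5] [-0.   0.1 -0.1  1.4  0.  -1.6]
```

```bash
python3 - <<'E'
from h import *
np.set_printoptions(precision=2,suppress=True)
bot.move_ptp([440,-60,300],[np.pi,0,0]);bot.dwell(.3)
print(imaging.camera_model('wrist'));snap('wrist','w1.png')
bot.move_ptp([440,80,300],[np.pi,0,0]);bot.dwell(.3)
print(imaging.camera_model('wrist'));snap('wrist','w2.png')
print(bot.get_state()['t'],bot.get_state()['tcp_pos'])
E
```

```text
{'K': array([[332.25,   0.  , 278.26],
       [  0.  , 332.25, 214.04],
       [  0.  ,   0.  ,   1.  ]]), 'k1': -0.0779910260184706, 'position': array([506.99, -59.68, 442.32]), 'rotation': array([-0.27,  0.  , -1.57])}
{'K': array([[332.25,   0.  , 278.26],
       [  0.  , 332.25, 214.04],
       [  0.  ,   0.  ,   1.  ]]), 'k1': -0.0779910260184706, 'position': array([506.98,  80.77, 442.43]), 'rotation': array([-0.27,  0.  , -1.57])}
7.7 [440.    79.99 300.  ]
```

View pics/w1.png

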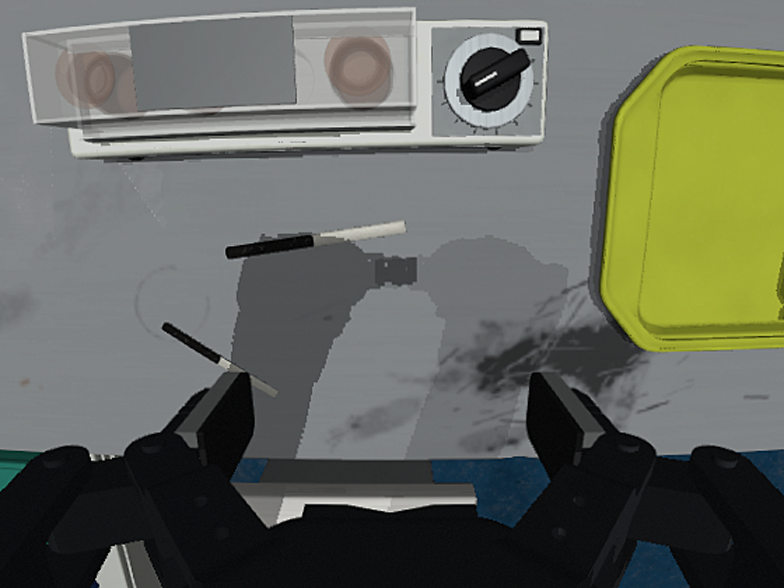

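View pics/w2.png

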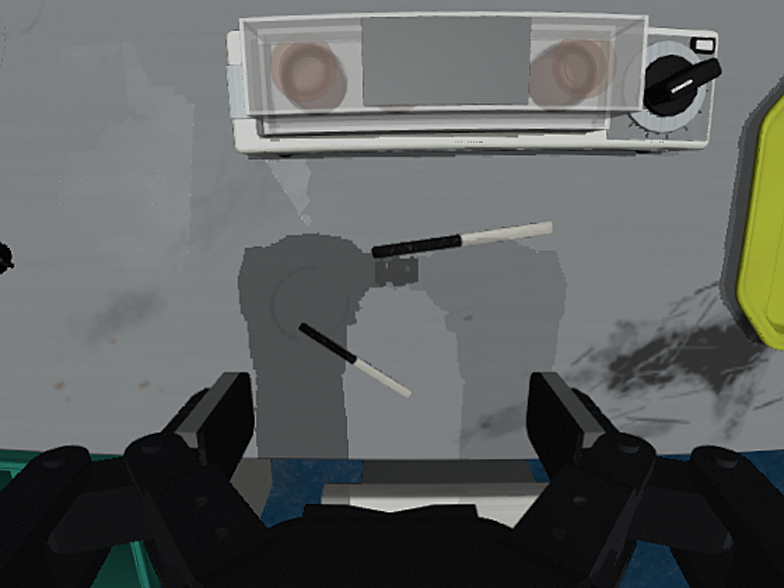

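```bash
cat >> h.py <<'E'
def wcm(x,y):  # wrist model for the pictures w1,w2
    return dict(K=[[332.25,0,278.26],[0,332.25,214.04],[0,0,1]],k1=-0.077991,position=[506.99,y+.3,442.35],rotation=W_ROT)
E
python3 - <<'E'
from h import *
np.set_printoptions(precision=4,suppress=True)
cm=imaging.camera_model('wrist');print(cm['rotation'])
np.set_printoptions(precision=1,suppress=True)
c2=dict(cm);c1=dict(cm);c1['position']=cm['position']-[0,140.45,0.1]
def P(n,u,v,z):
    q=onz('wrist',u/1.4,v/1.4,z,c1 if n==1 else c2);print(n,(u,v,z),q);return q
print('knob disc');P(1,489,83,76);P(2,671,86,76)
print('bar ends');a=P(1,465,90,102);b=P(1,530,57,102);print(np.degrees(np.arctan2(*(b-a)[[1,0]])))
print('casing')
for u,v in[(718,31),(713,150),(234,153),(227,31)]:P(2,u,v,58)
for u,v in[(547,22),(543,144),(72,157)]:P(1,u,v,58)
print('roof')
for u,v in[(239,17),(648,15),(646,112),(247,112)]:P(2,u,v,144)
for u,v in[(22,33),(415,8),(415,104),(37,124)]:P(1,u,v,144)
print('bottles')
P(2,308,67,138);P(2,577,67,138);P(1,92,75,138);P(1,358,63,138)
print('spat')
for n,u,v,z in[(2,373,252,5),(2,552,227,3),(1,227,253,5),(1,406,227,3)]:P(n,u,v,z)
E
```

```text
[-0.2713  0.0004 -1.571 ]
knob disc
1 (489, 83, 76) [ 571.  -132.9   76. ]
2 (671, 86, 76) [ 573.2 -132.6   76. ]
bar ends
1 (465, 90, 102) [ 561.6 -111.3  102. ]
1 (530, 57, 102) [ 583.8 -155.2  102. ]
-63.14782077424106
casing
2 (718, 31, 58) [ 620.5 -178.8   58. ]
2 (713, 150, 58) [ 528.3 -186.2   58. ]
2 (234, 153, 58) [522.  205.6  58. ]
2 (227, 31, 58) [613.2 205.2  58. ]
1 (547, 22, 58) [ 619.5 -179.4   58. ]
1 (543, 144, 58) [ 528.9 -181.9   58. ]
1 (72, 157, 58) [522.6 203.1  58. ]
roof
2 (239, 17, 144) [597.1 169.7 144. ]
2 (648, 15, 144) [601.2 -74.2 144. ]
2 (646, 112, 144) [544.8 -78.3 144. ]
2 (247, 112, 144) [542.8 167.9 144. ]
1 (22, 33, 144) [596.3 169.2 144. ]
1 (415, 8, 144) [600.6 -74.4 144. ]
1 (415, 104, 144) [546.6 -74.9 144. ]
1 (37, 124, 144) [540.6 165.9 144. ]
bottles
2 (308, 67, 138) [569.3 130.5 138. ]
2 (577, 67, 138) [570.8 -34.4 138. ]
1 (92, 75, 138) [569.3 127.9 138. ]
1 (358, 63, 138) [571.3 -40.4 138. ]
spat
2 (373, 252, 5) [432.3  96.7   5. ]
2 (552, 227, 3) [456.4 -73.4   3. ]
1 (227, 253, 5) [431.8  96.4   5. ]
1 (406, 227, 3) [455.8 -75.    3. ]
```

```bash
python3 - <<'E'
from h import *
np.set_printoptions(precision=2,suppress=True)
k=np.array([572.8,-133.3,77]);y0=np.radians(117)
bot.grip(.55,30)
bot.move_ptp(k+[0,0,90],[np.pi,0,y0]);bot.movel(k)
bot.grip(0,30)
s=bot.get_state();print(s['opening'],s['contact_force'],s['wrist_torque'],s['qpos'][5],s['t'])
y=y0
for i in range(26):
    y+=.13
    bot.movel(k,[np.pi,0,y]);s=bot.get_state()
    print(round(y-y0,2),s['contact_force'],s['wrist_torque'],round(s['t'],1),round(s['orientation'][2],2))
    if abs(s['wrist_torque'][2])>.35 : break
E
```

```text
0.1552118566688145 [2.66 1.9  4.42] [ 0.32 -0.49 -0.04] 0.7454621985048567 12.5417
0.13 [1.26 0.63 5.27] [ 0.16 -0.31  0.08] 12.8 2.17
0.26 [ 0.8  -0.88  6.16] [ 0.05 -0.16  0.08] 13.1 2.3
0.39 [ 0.62 -0.29  5.74] [-0.12  0.02  0.04] 13.4 2.43
0.52 [-0.84 -0.92  6.14] [-0.29  0.12  0.  ] 13.7 2.56
0.65 [-0.96 -1.74  7.05] [-0.43  0.24  0.03] 14.0 2.69
0.78 [-1.13 -2.64  7.58] [-0.56  0.27  0.06] 14.2 2.82
0.91 [-1.94 -3.88  6.29] [-0.79  0.34  0.02] 14.5 2.95
1.04 [-1.31 -4.71  7.2 ] [-0.98  0.33  0.03] 14.8 3.08
1.17 [-1.91 -4.46  7.6 ] [-1.01  0.43 -1.17] 15.1 -3.08
```

```bash
sed -i '/^def wcm/,$d' h.py; python3 - <<'E'
from h import *
np.set_printoptions(precision=3,suppress=True)
s=bot.get_state();k=np.array(s['tcp_pos'])
bot.grip(.5);bot.movel(k+[0,0,95])
bot.move_ptp([439,30,200],[np.pi,0,np.pi/2+.14]);bot.dwell(.2)
cm=imaging.camera_model('wrist');print(list(cm['position']),list(cm['rotation']));snap('wrist','w3.png');print(bot.get_state()['t'],bot.get_state()['contact_force'])
E
```

```text
[np.float64(428.8103404108438), np.float64(97.81963979835949), np.float64(342.3001688054914)] [np.float64(-0.2712929486874639), np.float64(-0.00020439074392064605), np.float64(0.13957060501869717)]
18.075 [-0.229 -0.023  1.388]
```

View pics/w3.png

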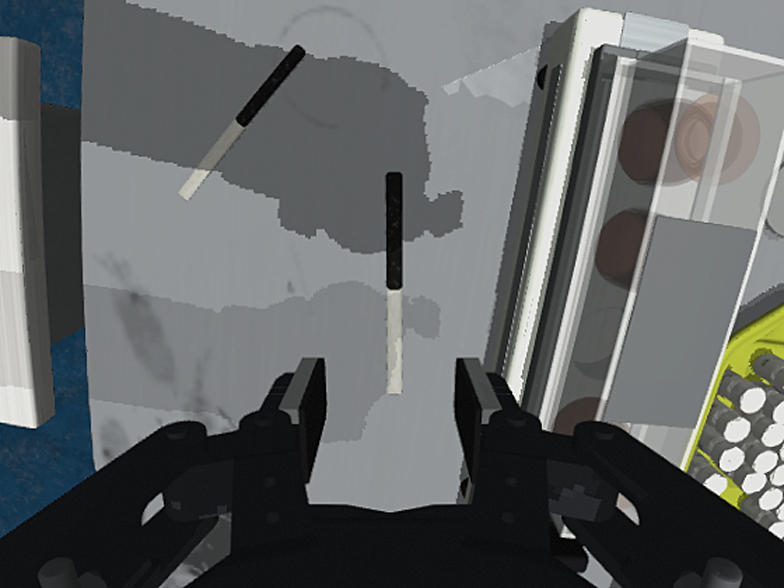

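```bash
python3 - <<'E'
from h import *
np.set_printoptions(precision=3,suppress=True)
cm=imaging.camera_model('wrist')
a=onz('wrist',394.5/1.4,173/1.4,6,cm);b=onz('wrist',394.5/1.4,394/1.4,4,cm)
d=(a-b)[:2];L=np.hypot(*d);d/=L;yaw=np.arctan2(-d[0],d[1]);print(a,b,L,yaw)
mid=(a+b)[:2]/2;g=mid+d*42;print(mid,g)
o=[np.pi,0,np.pi/2+yaw]
bot.movel([*g,60],o);bot.movel([*g,2.0],max_speed=60,threshold=8);s=bot.get_state();print(s['tcp_pos'],s['contact_force'])
bot.grip(0,70);s=bot.get_state();print(s['opening'],s['gripper_force'],s['tcp_pos'])
bot.movel([*g,150]);bot.dwell(.2)
tip=mid-d*87; np.save('tip.npy',np.r_[g,tip,yaw,s['tcp_pos'][2]])
print(bot.get_state()['opening'],bot.get_state()['t'],bot.get_state()['contact_force'])
for p in([567,300,200],[567,300,70]):print(solve_ik(p,[np.pi,0,np.pi/2+.0165]),solve_ik(p,[np.pi-.35,0,np.pi/2+.0165]),)
E
```

```text
[432.459  97.027   6.   ] [456.8   -72.633   4.   ] 171.39652577662594 0.14250234096996914
[444.63   12.197] [438.665  53.771]
[439.002  53.759   2.251] [-1.618 -0.576 -0.262]
0.10605515065370145 68.6148476600647 [439.001  53.77    2.542]
0.10575925207782602 22.0167 [ 0.766  0.243 -1.273]
[0.372 0.517 0.02  1.075 0.    1.926] [ 0.438  0.306 -0.373  0.57  -0.141  1.97 ]
[ 0.372  0.629 -0.139  0.802  0.     1.926] [ 0.438  0.467 -0.523  0.259 -0.141  1.97 ]
```

```bash
cat >> h.py <<'E'
D=np.array([571.2,46.4,58.]);B=.0165
def dk(x,y,z): return D+R.from_euler('z',B).apply([x,y,z])
def lev(th): return (R.from_euler('z',B)*R.from_euler('x',-th)*R.from_euler('z',np.pi/2)*R.from_euler('x',np.pi)).as_euler('xyz')
E
python3 - <<'E'
from h import *
np.set_printoptions(precision=3,suppress=True)
bot.move_ptp(dk(0,285,60),lev(0));bot.movel(dk(0,284,4.3));bot.dwell(.3)
s=bot.get_state();print(s['tcp_pos'],s['contact_force'],s['t'])
cm=imaging.camera_model('wrist');snap('wrist','w4.png',(110,30,490,315),2)
for p in([0,136.5,4.5],[0,160.5,0],[0,284-129,4.3+.6],[28,122,86],[-28,122,86]):
    print(p,(proj('wrist',dk(*p),cm)-[110,30])*2)
E
```

```text
[567.132 330.644  63.324] [-0.181 -0.64  -1.294] 24.0167
[0, 136.5, 4.5] [337.511 911.375]
[0, 160.5, 0] [337.499 846.062]
[0, 155, 4.8999999999999995] [337.542 873.182]
[28, 122, 86] [ 456.703 1237.742]
[-28, 122, 86] [ 220.175 1238.396]
```

View pics/w4.png

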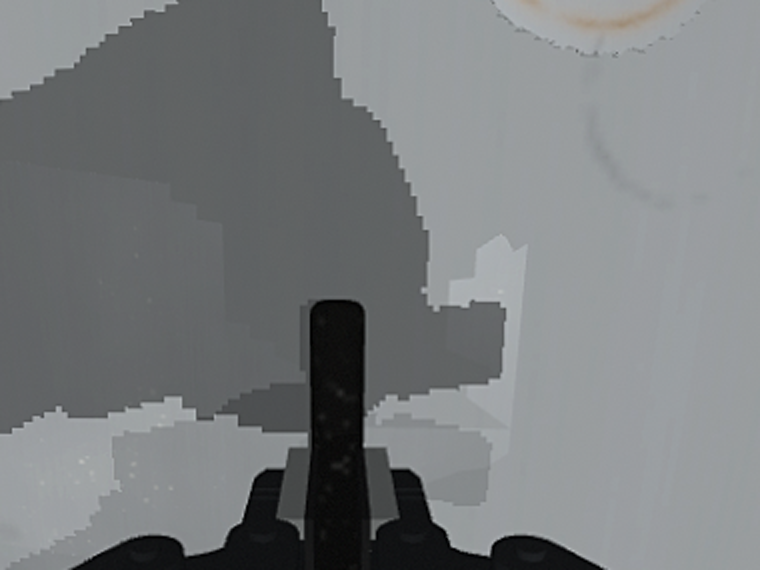

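```bash
python3 - <<'E'
from h import *
np.set_printoptions(precision=2,suppress=True)
bot.movel(dk(0,284,2.7));bot.dwell(.2);s=bot.get_state();print(s['tcp_pos'])
r=bot.movel(dk(0,249,2.7),max_speed=30,threshold=6);bot.dwell(.1)
s=bot.get_state();print(r,s['tcp_pos'],s['contact_force'],s['t'])
print(R.from_euler('z',-B).apply(s['tcp_pos']-D))
E
```

```text
[566.47 330.35  60.66]
False [567.07 295.57  60.68] [0.52 0.22 0.01] 25.9333
[ -0.02 249.2    2.68]
```

```bash
python3 - <<'E'
from h import *
np.set_printoptions(precision=2,suppress=True)
g=np.array([88.7,2.7])
for th in np.arange(.06,.43,.06):
    c,s_=np.cos(th),np.sin(th)
    p=dk(0,160.5+g[0]*c+g[1]*s_,-g[0]*s_+g[1]*c)
    bot.movel(p,lev(th),max_speed=40);s=bot.get_state();print(round(th,2),s['tcp_pos']-p,s['contact_force'],s['wrist_torque'],round(s['t'],1))
bot.dwell(.2);print(bot.get_state()['contact_force'])
snap('side','s2.png',(220,130,330,260),5)
E
```

```text
0.06 [-0.37  0.57 -0.39] [-0.46  0.5   0.48] [ 0.07 -0.01 -0.01] 26.2
0.12 [-0.24  0.15 -0.27] [ 0.66 -0.58 -0.48] [ 0.12 -0.02  0.01] 26.5
0.18 [-0.15 -0.04 -0.19] [ 0.72  0.12 -0.23] [ 0.24 -0.06  0.02] 26.8
0.24 [-0.19 -0.21 -0.2 ] [ 0.84  0.06 -1.23] [ 0.33  0.09 -0.04] 27.1
0.3 [ 0.3  -1.14  0.28] [ 0.61 -4.5   1.08] [-0.55 -0.06  0.05] 27.4
0.36 [-0.33  0.56 -0.5 ] [-0.38  0.42 -1.14] [ 0.56  0.06 -0.  ] 27.6
0.42 [-0.2   0.46 -0.36] [-0.35  0.03  0.24] [0.44 0.   0.01] 27.9
[ 0.89 -0.14 -0.48]
```

View pics/s2.png

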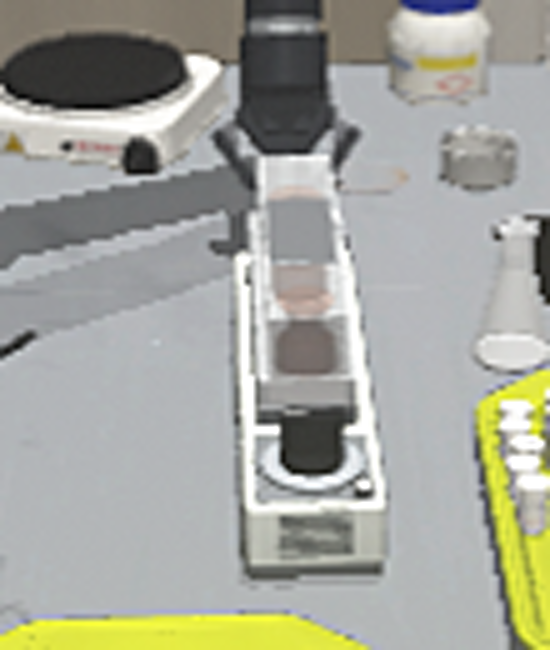

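```bash
python3 - <<'E'
from h import *
np.set_printoptions(precision=2,suppress=True)
g=np.array([88.7,2.7])
def L(th,out):
    c,s_=np.cos(th),np.sin(th);return dk(0,160.5+(g[0]+out)*c+g[1]*s_,-(g[0]+out)*s_+g[1]*c)
bot.movel(L(.22,0),lev(.22),max_speed=60);print(bot.get_state()['contact_force'])
bot.movel(L(.22,50),max_speed=80);print(bot.get_state()['contact_force'])
p=np.array(bot.get_state()['tcp_pos']);p[2]=200;bot.movel(p,lev(0))
t=np.load('tip.npy');o=[np.pi,0,np.pi/2+t[4]]
bot.move_ptp([t[0],t[1],120],o);bot.movel([t[0],t[1],10],max_speed=120)
bot.movel([t[0],t[1],2.0],max_speed=30,threshold=5);bot.dwell(.1);s=bot.get_state();print(s['tcp_pos'],s['contact_force'])
bot.grip(.5);bot.movel([t[0],t[1],150])
bot.move_ptp([440,80,300],[np.pi,0,0]);bot.dwell(.3);snap('wrist','w5.png');print(bot.get_state()['t'])
E
```

```text
[-0.45 -0.81 -1.02]
[-0.13 -0.83 -1.44]
[439.46  53.74   2.59] [-0.72  0.5   6.69]
39.0417
```

View pics/w5.png

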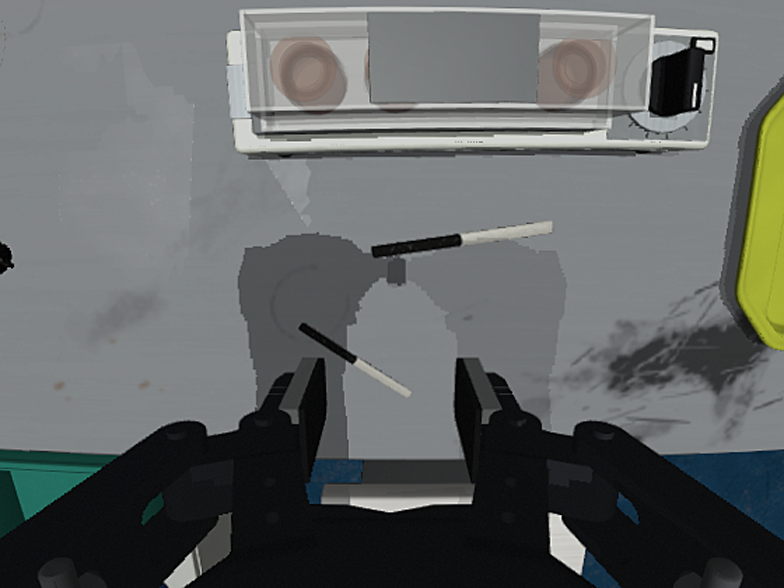

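```bash
python3 - <<'E'
from h import *
np.set_printoptions(precision=2,suppress=True)
bot.grip(1.0)
bot.move_ptp(dk(0,0,190),lev(-.037));bot.movel(dk(0,0,130));bot.movel(dk(0,0,51),max_speed=100,threshold=8);s=bot.get_state();print(s['tcp_pos'],s['contact_force'])
bot.grip(.2,40);s=bot.get_state();print(s['opening'],s['gripper_force'],s['contact_force'])
bot.movel(dk(0,0,75),max_speed=50);s=bot.get_state();print(s['contact_force'],s['opening'])
bot.movel(dk(0,0,175),max_speed=120);bot.dwell(.2);s=bot.get_state();print(s['contact_force'],s['opening'],s['t'])
snap('side','s3.png',(200,90,360,260),3.5)
E
```

```text
[571.81  46.36 109.7 ] [-0.4   0.85 -0.79]
0.6513395896766919 46.139514818787575 [0.77 0.32 3.97]
[-0.46 -0.23 -3.5 ] 0.6514807897572612
[-0.13  1.07 -2.51] 0.6516739448974285 47.05
```

View pics/s3.png

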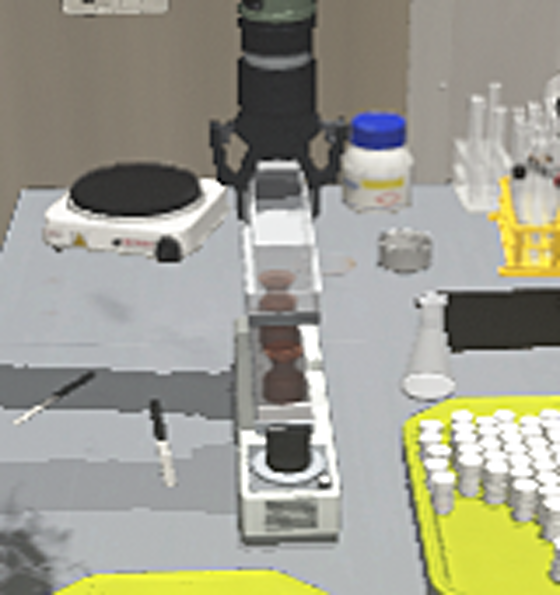

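```bash
python3 - <<'E'
from h import *
np.set_printoptions(precision=2,suppress=True)
bot.movel(dk(0,0,178),lev(0))
q=[535,385];o=[np.pi,0,np.pi]
bot.move_ptp([*q,236],o);bot.movel([*q,56],max_speed=150)
r=bot.movel([*q,42],max_speed=25,threshold=6);bot.dwell(.1);s=bot.get_state();print(r,s['tcp_pos'],s['contact_force'],s['orientation'])
np.save('cov.npy',s['tcp_pos'])
bot.grip(1.0);bot.movel([*q,180])
bot.move_ptp([440,80,300],[np.pi,0,0]);bot.dwell(.3);cm=imaging.camera_model('wrist');snap('wrist','w6.png')
print(list(cm['position']),list(cm['rotation']),bot.get_state()['t'])
snap('top','t6.png',(80,130,440,300),2.2)
E
```

```text
True [535.11 385.36  45.46] [-0.59 -0.31  6.11] [ 3.14  0.   -3.14]
[np.float64(507.0078276703215), np.float64(80.83611620066658), np.float64(442.3801389766231)] [np.float64(-0.27139926429228733), np.float64(0.00035651187833507514), np.float64(-1.570867720126163)] 55.4083
```

View pics/w6.png

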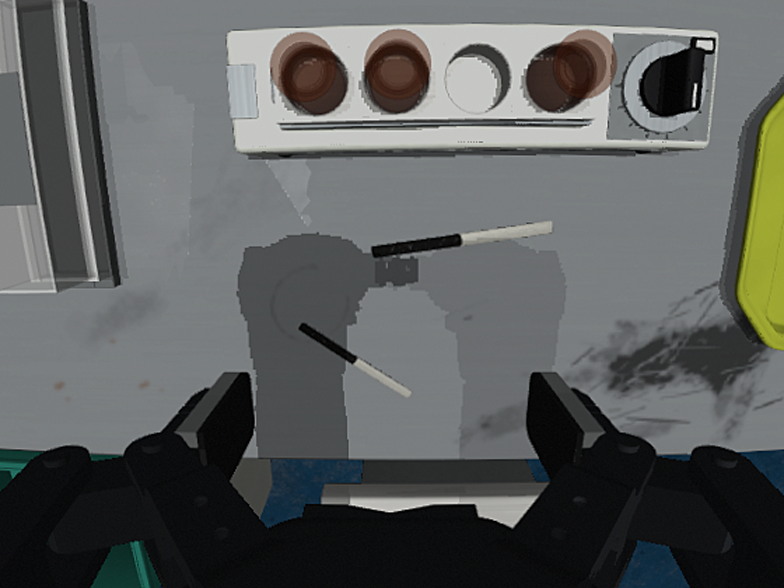

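```bash
python3 - <<'E'
from h import *
np.set_printoptions(precision=1,suppress=True)
cm=imaging.camera_model('wrist');c1=dict(cm);c1['position']=cm['position']-[0,140.45,0.1]
for u,v in((665,70),(652,330)):print(onz('wrist',u/1.4,v/1.4,2,c1))
for u,v,z in((514,330,16),(520,285,16),(520,380,16),(435,300,2),(435,370,2),(590,330,2),(505,275,2),(510,385,2)):print(onz('top',u/1.4,v/1.4,z))
E
```

```text
[ 600.2 -308.7    2. ]
[ 352.1 -329.3    2. ]
[ 476.  -466.7   16. ]
[ 575.9 -479.7   16. ]
[ 367.8 -480.1   16. ]
[ 538.6 -293.2    2. ]
[ 384.3 -295.9    2. ]
[ 481.4 -639.6    2. ]
[ 599.3 -449.3    2. ]
[ 355.8 -461.5    2. ]
```

View pics/t6.png

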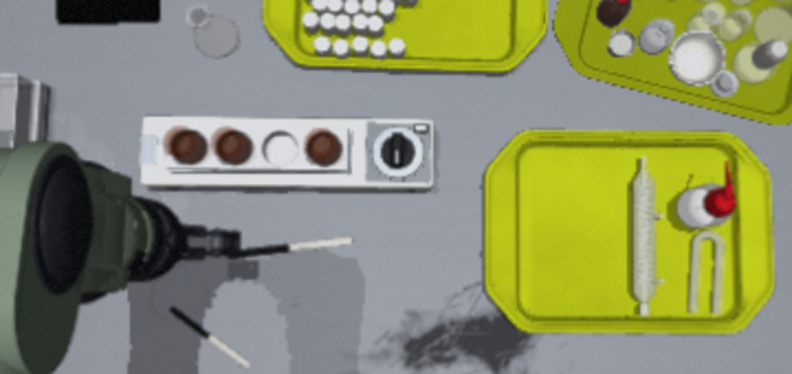

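```bash
cat > b.py <<'E'
from h import *
np.set_printoptions(precision=2,suppress=True)
def bottle(w,dst):
    p=dk(0,w,35);
    bot.grip(.85,30)
    bot.move_ptp(p+[0,0,105],lev(0));bot.movel(p,max_speed=150,threshold=10);s=bot.get_state();print(s['tcp_pos'],s['contact_force'])
    bot.grip(.2,30);s=bot.get_state();z0=s['tcp_pos'][2];print('grip',s['opening'],s['gripper_force'],s['contact_force'])
    bot.movel(p+[0,0,105],max_speed=150)
    bot.move_ptp([*dst,120],[np.pi,0,0])
    h=z0-60+2
    bot.movel([*dst,h+7],max_speed=130);r=bot.movel([*dst,h-4],max_speed=25,threshold=4);bot.dwell(.1);s=bot.get_state();print(r,h,s['tcp_pos'],s['contact_force'],s['opening'])
    bot.grip(.72);bot.movel([*dst,150]);print(bot.get_state()['t'])
E
python3 - <<'E'
from b import *
bottle(-87,(410,-382))
snap('wrist','w7.png',None,1.0)
E
```

```text
[573.3  -40.68  93.74] [ 0.08 -0.13  0.49]
grip 0.48763183568553425 30.653674034401774 [-0.7  -0.14  5.77]
True 36.2945768326077 [ 410.64 -382.72   36.41] [ 0.14 -0.08  4.71] 0.48909390456024143
65.425
```

View pics/w7.png

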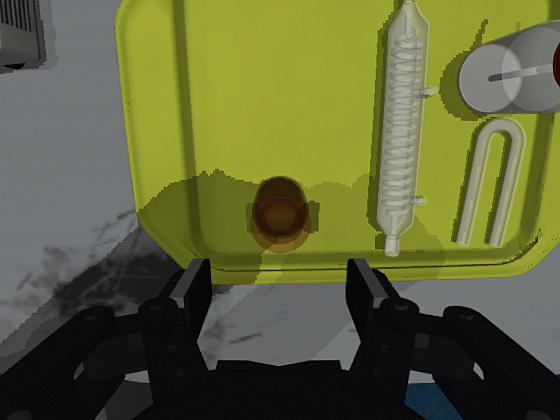

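```bash
python3 - <<'E'
from b import *
bottle(29,(472,-382));bottle(87,(534,-382))
bot.grip(1.0)
q=np.load('cov.npy')
bot.move_ptp([470,385,330],[np.pi,0,0]);bot.dwell(.3);cm=imaging.camera_model('wrist');snap('wrist','w8.png')
print(bot.get_state()['t'],list(cm['position']),list(cm['rotation']))
for p in([-28,-122,86],[28,-122,86],[28,122,86],[-28,122,86],[-35,-124.5,0],[35,-124.5,0],[35,136.5,0],[-35,136.5,0]):
    w=R.from_euler('z',np.pi/2-B).apply(p)+[q[0],q[1],0];print(p,w,proj('wrist',w,cm)*1.4)
E
```

```text
[571.45  75.11  93.74] [0.83 0.05 0.51]
grip 0.4903288522706569 30.32066040672362 [-1.25 -0.98  6.43]
True 36.354658728131255 [ 472.78 -382.69   36.66] [-0.06 -0.23  5.11] 0.49271127853612984
73.8
[570.44 133.24  93.7 ] [-0.16  0.03  0.59]
grip 0.4935836271482652 30.575890252366662 [-0.87 -0.1   6.56]
True 36.326660705703375 [ 534.78 -382.68   36.43] [-0.6   0.23  6.08] 0.4941285174047012
82.4167
87.25 [np.float64(537.0562239210024), np.float64(385.68610061189077), np.float64(472.39431706194165)] [np.float64(-0.2713551961069647), np.float64(0.0003245213055651508), np.float64(-1.571143460563821)]
[-28, -122, 86] [656.63 355.35  86.  ] [429.79  10.36]
[28, -122, 86] [657.56 411.34  86.  ] [355.73   9.05]
[28, 122, 86] [413.59 415.36  86.  ] [355.72 317.31]
[-28, 122, 86] [412.67 359.37  86.  ] [419.92 318.3 ]
[-35, -124.5, 0] [659.02 348.31   0.  ] [429.74  38.  ]
[35, -124.5, 0] [660.17 418.3    0.  ] [354.71  36.68]
[35, 136.5, 0] [399.21 422.6    0.  ] [354.87 305.51]
[-35, 136.5, 0] [398.05 352.61   0.  ] [420.99 306.55]
```

View pics/w8.png

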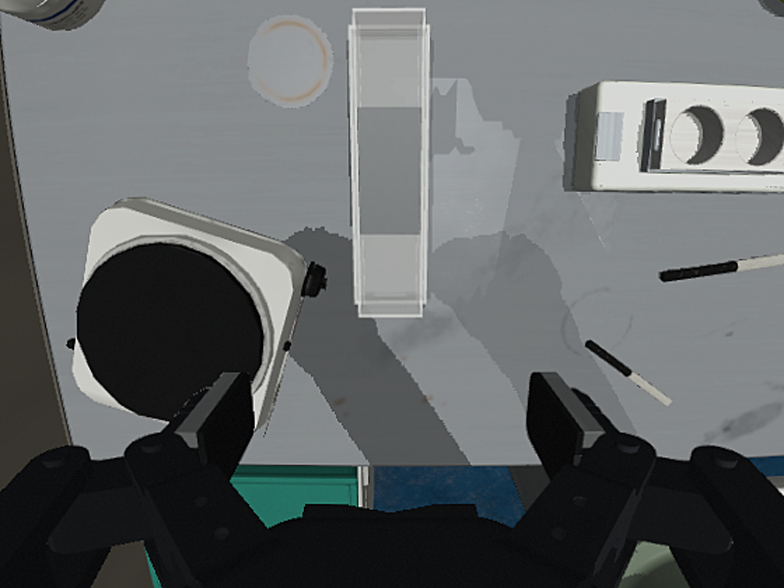

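```bash
python3 - <<'E'
from h import *
np.set_printoptions(precision=2,suppress=True)
cm=imaging.camera_model('wrist')
c=[onz('wrist',u/1.4,v/1.4,86,cm) for u,v in((353,9),(426,9),(359,317),(422,317))];print(np.array(c),np.mean(c,0))
c6=dict(cm);c6['position']=[507.0,80.84,442.38];c6['rotation']=[-.27140,.00036,-1.57087]
im=cv2.imread('pics/raw_w6.png');print(onz('wrist',477/1.4,79/1.4,88,c6),dk(0,-29,30))
# well rim from image: enlarge bright/dark boundary
g=cv2.cvtColor(im,cv2.COLOR_BGR2GRAY)[25:90,310:372]
e=cv2.Canny(cv2.resize(g,None,fx=4,fy=4,interpolation=cv2.INTER_CUBIC),40,120)
for cc in cv2.findContours(e,cv2.RETR_LIST,cv2.CHAIN_APPROX_NONE)[0]:
    if len(cc)>150:
        el=cv2.fitEllipse(cc);u,v=np.array(el[0])/4+[310,25];print(len(cc),(u,v),np.array(el[1])/4,onz('wrist',u,v,88,c6))
E
```

```text
[[657.59 413.44  86.  ]
 [657.57 358.26  86.  ]
 [413.85 412.52  86.  ]
 [413.84 357.6   86.  ]] [535.72 385.46  86.  ]
[571.44  18.72  88.  ] [571.68  17.4   88.  ]
463 (np.float64(306.113224029541), np.float64(86.88330078125)) [  4.2 127.7] [541.93  52.78  88.  ]
368 (np.float64(332.5568199157715), np.float64(87.26309204101562)) [ 0.53 40.57] [541.76  25.93  88.  ]
494 (np.float64(334.8648872375488), np.float64(84.97756576538086)) [ 0.54 70.34] [544.    23.66  88.  ]
160 (np.float64(353.7797660827637), np.float64(62.77614974975586)) [ 1.83 13.15] [565.61   5.34  88.  ]
193 (np.float64(361.68847274780273), np.float64(55.219482421875)) [ 5.46 25.05] [572.94  -2.31  88.  ]
370 (np.float64(336.48061752319336), np.float64(59.32014465332031)) [37.5  45.37] [568.64  22.87  88.  ]
315 (np.float64(282.5011901855469), np.float64(1.3644466400146484)) [ 47.99 117.05] [622.06  76.85  88.  ]
310 (np.float64(337.32535552978516), np.float64(60.67129135131836)) [41.31 43.89] [567.37  21.98  88.  ]
194 (np.float64(342.68468856811523), np.float64(35.93678951263428)) [ 9.55 23.29] [590.74  17.42  88.  ]
```

```bash
sed -i 's/571.2,46.4,58/571.2,47.2,58/' h.py; python3 - <<'E'
from h import *
np.set_printoptions(precision=2,suppress=True)
q=np.array([535.9,385.3])
bot.move_ptp([*q,180],[np.pi,0,np.pi]);bot.movel([*q,44.5],max_speed=120,threshold=8)
bot.grip(.2,40);s=bot.get_state();print(s['opening'],s['tcp_pos'],s['contact_force']);z0=s['tcp_pos'][2]
bot.movel([*q,230]);bot.move_ptp(dk(0,0,190),lev(0));bot.movel(dk(0,0,z0+20),max_speed=150);bot.dwell(.3)
s=bot.get_state();print('pre',s['tcp_pos']-dk(0,0,z0),s['contact_force'],s['orientation'])
r=bot.movel(dk(0,0,z0+3),max_speed=20,threshold=4);bot.dwell(.1)
s=bot.get_state();print(r,s['tcp_pos']-dk(0,0,z0),s['contact_force'],s['wrist_torque'],s['t'],z0)
E
```

```text
0.6535687955693579 [536.43 385.51  45.32] [-0.01  0.24  3.59]
pre [ 0.44 -0.05 20.67] [ 0.15  0.92 -1.63] [3.14 0.   1.59]
True [0.06 0.56 9.02] [ 1.33 -0.76  0.2 ] [ 0.07 -0.57 -0.01] 96.1417 45.32105568038783
```

```bash
python3 - <<'E'
from h import *
np.set_printoptions(precision=2,suppress=True)
z0=45.3
r=bot.movel(dk(0,-1.5,z0+4.8),lev(-.035),max_speed=20,threshold=8);s=bot.get_state();print(r,s['contact_force'],s['tcp_pos']-dk(0,0,z0))
bot.grip(.85);bot.movel(dk(0,0,140));bot.grip(0.0)
bot.move_ptp(dk(0,80,115),lev(0));bot.dwell(.2);f0=np.array(bot.get_state()['contact_force']);print(f0)
for z in np.arange(100,82.9,-1):
    bot.movel(dk(0,80,z),max_speed=20);s=bot.get_state();f=s['contact_force'][2]-f0[2];print(z,round(s['tcp_pos'][2]-58,2),round(f,1))
    if f>22: break
print(s['t'])
E
```

```text
False [-0.03  2.57  4.06] [ 0.15 -1.17  4.88]
[-0.14 -0.18  0.14]
100.0 100.08 0.1
99.0 99.0 0.4
98.0 97.95 -0.5
97.0 97.06 0.1
96.0 96.15 1.7
95.0 95.16 2.9
94.0 94.09 3.6
93.0 93.11 4.8
92.0 91.5 0.9
91.0 90.34 0.5
90.0 89.77 -1.4
89.0 88.94 1.0
88.0 87.94 -0.2
87.0 86.91 0.1
86.0 86.09 1.5
85.0 86.05 6.8
84.0 86.02 12.4
83.0 85.98 19.8
104.05
```

```bash
python3 - <<'E'
from h import *
bot.movel(dk(0,80,150));bot.move_ptp([440,80,300],[np.pi,0,0]);bot.dwell(.3)
w=imaging.capture('wrist')[0:300];t=imaging.capture('top')[160:300,130:450]
im=np.vstack([cv2.resize(w,(560,300)),cv2.resize(t,(640,280))[:,:560] if 0 else cv2.resize(t,(560,245))])
cv2.imwrite('pics/f.png',im);print(bot.get_state()['t'],bot.get_state()['contact_force'])
E
```

```text
109.0 [-0.39308147  0.63722537  0.42705103]
```

View pics/f.png

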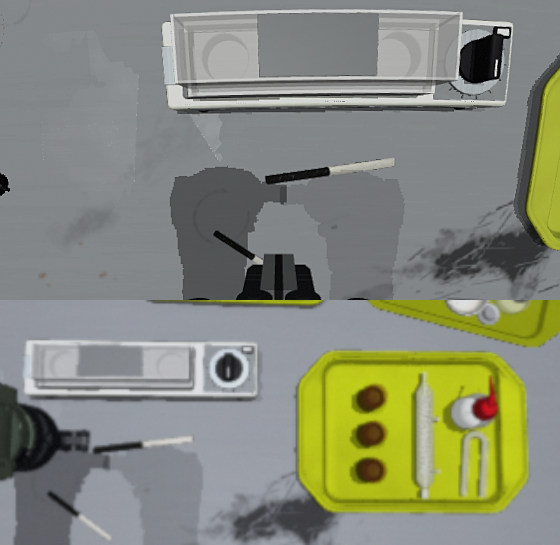

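The picture shows the cover home: its roof corners at (171,13) and (462,12) match the first pictures. The three bottles stand upright in the tray, the knob is still at its stop, and the spatula lies flat.

```bash
python3 -c "
from bench import bot
print(bot.sign_off())"
```

```text
the job is handed in; nothing more can be done
None
```

I handed the job in after about 109 s of the 210 s allowed: the thermostat is at its off stop, the cover was levered loose and is clicked back home with its notch to the left, all three bottles present stand in the tray, and the spatula lies flat on the bench.

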